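Set the portion stop and push the cucumber up to it

TASK

Push the white stop of the slicing gauge along its rail with a fingertip until it clicks into the notch beside the tall peg, and leave it there. Then push the cucumber along its channel by its round end until its cut end rests against the stop, without knocking the stop out of its notch. Only push: do not lift the cucumber, leave the other things where they are, and finish clear of everything.

Things in the scene. Friction and masses are not known exactly. Their poses are not given: they have to be found in the camera images.
- gauge: slicing gauge: yellow board 270 mm (x) by 600 mm (y), 20 mm thick, fixed on the table; origin at table height under the channel's centre line, at mid-length. +y is the direction in which the stop is pushed, +x points away from the robot. A dark knife slit crosses it at y = +20 mm
- channel (a point): point on the channel's floor (board's top, 20 mm above the table) at board x = 0, y = 0. The channel runs straight along the board's y at x = 0, from y = -250 to +270 mm, 40 mm wide between two walls 5 mm thick and 8 mm high (tops 28 mm above the table)
- rail (a point): centre of the steel rail's top at its middle notch, 40 mm above the table (board x = +50, y = -65 mm). The rail is 24 mm wide, runs along the board's y from -245 to +45 mm, and has three notches 14 mm wide across its top at board y = -115, -65 and -15 mm
- stop (a joint): travel of the stop towards the board's +y, m, 0 to 0.200; notches at 0.085, 0.135, 0.185; it starts short of the first. Slides with about 0.6 N. A spring ball (black knob on top) drops 3 mm into each notch: the pushing force dips, and the stop centres itself from up to 4 mm off once let go. Pushing it out of a notch, either way, takes about 8 to 12 N; it may be pushed on through notches
- stop_mark (a point): centre of the top of the stop's aluminium carriage (36 mm square, 24 mm high), 66 mm above the table, straight above the spring ball on the rail's centre line
- stop_back (a point): point to push the stop: on the flat back face (facing the board's -y) of its white upright plate, at board x = -8 mm, 53 mm above the table. The plate is 8 mm thick, stands across the channel from board x = -40 to +48 mm and spans 30 to 75 mm above the table; the carriage sticks out 14 mm behind it beyond board x = +32 mm
- stop_front (a point): middle of the plate's front face (facing the board's +y), 8 mm beyond the back face, 43 mm above the table and on the channel's centre line: the cucumber comes to rest against it here
- peg_tall: the tall peg: a fixed upright steel pin 12 mm across and 45 mm high, standing on the board at board x = +85 mm beside one of the three notches, at that notch's y; origin at its foot on the board's top, axes as the board's. It shows which notch to use
- peg_short_a: short fixed steel plug, 12 mm across, 12 mm high, beside another notch; origin at its foot, axes as the board's
- peg_short_b: short fixed steel plug like the other, beside the remaining notch; origin at its foot, axes as the board's
- cucumber_center (a point): centre of the loose dark green cucumber, 46 mm across, 150 mm long, about 0.2 kg, cradled between the channel walls along the board's y at its +y end, axis 43 mm above the table (23 mm above the channel floor)
- cucumber_cut_end (a point): middle of its flat, pale cut end, which faces the stop; the cucumber's own +y runs from here to the round end
- cucumber_round_end (a point): middle of its round end, at the board's +y side: push here
- knife: chef's knife lying along the board's near side; black handle 115 mm at the -y end, blade 205 mm long, 36 mm wide; body origin in the middle of its length, at its underside
- ramekin: white ramekin, 72 mm across, 40 mm high, on the near part of the board at its +y end; origin under its centre
- offcut: cucumber offcut, a disc 42 mm across and 22 mm high, lying on the board between knife and ramekin; origin under its centre
- sauce: red squeeze bottle, 60 mm across, 180 mm tall, beyond the board; origin under its centre
- spice: glass spice jar, 52 mm across, 100 mm tall, beyond the board; origin under its centre
- bowl: steel bowl, 120 mm across, 50 mm high, left of the board; origin under its centre

How it is judged:
By the outcome, as a careful person would: the job done as asked, in the order asked, and still so for the second after the job is handed in, with the robot touching nothing.
It also fails if it takes over 51 s, if anything falls off the work surface, if the arm or the gripper's body presses on something with over 40 N, if the wrist force passes 120 N, or if a joint passes its speed limit or range.

ROBOT

A 6-joint arm with a two-finger parallel gripper is mounted at the origin on the work surface. World frame = base frame: x ahead of the robot, y to its left, z up, the work surface at z = 0. Lengths are in m, angles in rad, forces in N, time in s.
With the tool pointing down it reaches from about 0.25 to 0.775 m from the base axis. Payload 4 kg.
Tool frame: the origin (TCP) lies midway between the tips of the shut fingers; the grasp point (between the pads) lies 19 mm behind it; z points along the fingers, y is the direction in which the jaws open and shut (so a half turn about z gives the same grasp; the last joint's range is limited). The gripper opens to 94 mm and grips with 3 to 60 N. Pads are 16 mm wide; open, the fingers measure 119 mm over their backs; the gripper's body (75 mm by 177 mm) begins 78 mm behind the grasp point.
Start: joints at [1.194, 0.087, 1.371, -0, 1.684, -0.103], TCP at [0.149, 0.53, 0.206] pointing down, gripper open.
Joint ranges: [-3.1, 3.1], [-0.76, 2.03], [0.27, 2.55], [-1.08, 4.22], [0.17, 2.65], [-2.57, 2.57]. Speed limits (rad/s): [2.79, 2.79, 3.14, 3.14, 3.14, 3.14].

INTERFACE

Orientations are given as [roll, pitch, yaw] about the fixed x, y, z axes, in that order (R = Rz(yaw) Ry(pitch) Rx(roll)).
In Python, from bench import get_obs, snapshot, ticket gives the robot as it stands.
- The arm moves only by the shell command python3 -m creep 'ROWS' [OPENING]. ROWS is JSON, a list that holds one entry, the list of rows, each a list of 4 numbers: the shift along the tool's x, y, z in mm, then the turn about the tool's z in degrees. A call has 1 to 8 rows; each row shifts and turns the commanded pose from where the row before left it, along the tool's axes as they then stand; what a row does not reach is not made up. A row lasts 1/8 s, in which the tool goes at most 62.5 mm and 10.7 degrees, less where a joint would pass 70% of its speed; a pose out of reach is approached as far as the arm can. A call with a gripper value outside its range is refused whole. OPENING is the opening, from 0 (shut) to 1 (fully open), set as the call begins (- or left out, the last holds). The fingers move at their own pace and stop on an object; the grip force is fixed at half the most. Time passes only in rows, so rows that do not move let the fingers close. It gives the time, the measured TCP pose, the force and the opening at its end, in the units of the state.
- get_obs(): the state, without advancing time (a new reading comes with each control period).
- snapshot(name): name is "side" or "top"; returns a dict with "color" (384x512x3 uint8, red, green, blue), "depth" (384x512 float32, m along the optical axis (not along the pixel's ray), 0 where there is no reading), "fx", "fy", "cx", "cy" (pixels), "distortion" ([k1, k2, p1, p2, k3] as OpenCV has them; the pictures are not rectified), "extrinsics" (4x4, takes a point from world to camera coordinates). Camera axes: x right, y down, z forward; pixel columns grow to the right and rows downward; lengths in m; the calibration is good to about 2 mm. A picture is of the moment at which its call begins.
- ticket.close_job(): hands the job in, once; it reports no verdict.
The state is a dict: "time": time; "joint_positions": joint angles; "qvel": joint speeds; "joint_torque": joint torques, N m; "tool_pos": TCP position; "ee_rot": TCP orientation; "wrist_force": force on the tool from outside, world axes, zero at the start; "wrist_torque": the same for the moment, N m; "width": finger opening in m.
Only numpy, scipy, OpenCV 4.12 (cv2) and the standard library are available. Lean on these libraries where they do the work, as an engineer would, in place of code of your own. Each camera call takes 0.05 s, during which the arm holds its last target. There are 200 camera calls.

## Working session

There is one attempt and no reset: what is moved stays moved. The work goes in short steps, Python scripts to look and compute and a shell command to move; the robot and the scene stay as the last step left them, time stands still between calls to the robot, and variables do not carry over. Pictures are saved under pics/ and viewed, on a budget of 10 in all, crops included, one or two more only if the job needs it, and the job is handed in when it is done.

```bash
mkdir -p pics; cat > h.py <<'E'
import numpy as np, cv2
from bench import get_obs, snapshot, ticket
def snap(n,f):
    s=snapshot(n); cv2.imwrite('pics/'+f,s['color'][:,:,::-1]); np.savez(''+n+'.npz',**{k:np.array(v) for k,v in s.items()}); return s
def load(n): return dict(np.load(''+n+'.npz'))
def K(s): return np.array([[s['fx'],0,s['cx']],[0,s['fy'],s['cy']],[0,0,1.]])
def ray(s,uv,z):
    p=cv2.undistortPoints(np.array(uv,float).reshape(-1,1,2),K(s),np.array(s['distortion'],float)).reshape(-1,2)
    R=s['extrinsics'][:3,:3];t=s['extrinsics'][:3,3];c=-R.T@t
    d=np.c_[p,np.ones(len(p))]@R
    return c+d*((z-c[2])/d[:,2])[:,None]
def cloud(s):
    h,w=s['depth'].shape; u,v=np.meshgrid(np.arange(w),np.arange(h))
    p=cv2.undistortPoints(np.c_[u.ravel(),v.ravel()].astype(float).reshape(-1,1,2),K(s),np.array(s['distortion'],float)).reshape(-1,2)
    d=s['depth'].reshape(-1,1); R=s['extrinsics'][:3,:3];t=s['extrinsics'][:3,3]
    return ((np.c_[p,np.ones(len(p))]*d-t)@R).reshape(h,w,3)
E
python3 - <<'E'
from h import *
for n in('top','side'):
    s=snap(n,n+'0.png'); print(n,s['extrinsics'].round(3).tolist(),s['fx'])
o=get_obs(); print(o['tool_pos'],o['ee_rot'],o['width'],o['time'])
a=cv2.imread('pics/top0.png')
E
```

```text
top [[0.02, -1.0, -0.023, 0.138], [-0.989, -0.016, -0.146, 0.581], [0.145, 0.025, -0.989, 1.097], [0.0, 0.0, 0.0, 1.0]] 394.29121092127616
side [[-0.917, -0.399, 0.008, 0.612], [-0.252, 0.564, -0.786, 0.149], [0.31, -0.723, -0.618, 1.021], [0.0, 0.0, 0.0, 1.0]] 492.66095194853153
[0.14855031 0.52904897 0.20442955] [-3.13961086e+00 -1.51798375e-04  2.86777061e+00] 0.09420420315351054 0.1
```

View pics/top0.png

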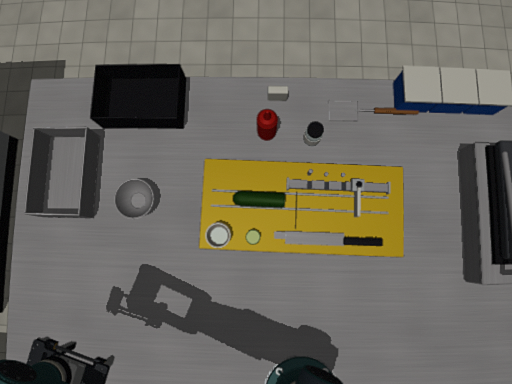

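View pics/side0.png

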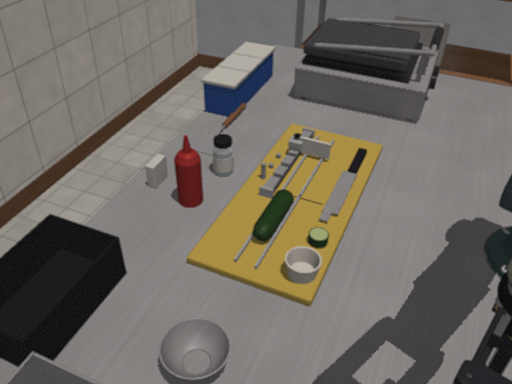

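The top view shows the board (yellow) at u 200–404, the stop plate at about (358,198), the pegs at (310,172), (326,174) and (343,175), and the cucumber at u 233–285. The side view shows the tall peg at (264,170), the one nearest +y. I'll measure these next.

```bash
python3 - <<'E'
from h import *
s=load('top'); hsv=cv2.cvtColor(s['color'],cv2.COLOR_RGB2HSV)
m=cv2.inRange(hsv,(18,120,80),(32,255,255)); m=cv2.morphologyEx(m,cv2.MORPH_CLOSE,np.ones((25,25)))
c=max(cv2.findContours(m,0,1)[0],key=cv2.contourArea)
W=ray(s,c.reshape(-1,2),.02)[:,:2]
r=cv2.minAreaRect((W*1000).astype(np.float32)); print(r)
b=cv2.boxPoints(r)/1000
cen=np.array(r[0])/1000
e=b[[1,2]]-b[[0,1]]; l=e[np.argmax(np.linalg.norm(e,axis=1))]; l/=np.linalg.norm(l); l*=np.sign(l[1])
ey=l; ex=np.array([l[1],-l[0]]); print('yaw deg',np.degrees(np.arctan2(-ey[0],ey[1])),cen)
B=np.c_[ex,ey]; tb=lambda P:(P[...,:2]-cen)@B   # board coords relative to rect centre
# cucumber
for n in('top','side'):
    s=load(n); hsv=cv2.cvtColor(s['color'],cv2.COLOR_RGB2HSV); P=cloud(s)
    q=tb(P); inb=(abs(q[...,0])<.13)&(abs(q[...,1])<.3)&(s['depth']>0)
    g=(cv2.inRange(hsv,(40,80,15),(85,255,255))>0)&inb&(P[...,2]>.03)
    print(n,'cuc',np.percentile(q[g],[1,50,99],axis=0).round(4).tolist(),P[g][:,2].max(), g.sum())
    up=inb&(P[...,2]>.062)&~g&(P[...,2]<.12)
    print('tall x,y,z'); L,lab,st,ce=cv2.connectedComponentsWithStats(up.astype(np.uint8))
    for i in range(1,L):
        k=lab==i
        if k.sum()>2: print(k.sum(),ce[i].round(1),q[k].min(0).round(4),q[k].max(0).round(4),np.median(P[k],0).round(4),P[k][:,2].max().round(4))
    up=inb&(P[...,2]>.034)&(q[...,1]<.08)
    print('h>34: x',q[up][:,0].min(),q[up][:,0].max(),'y',q[up][:,1].min(),q[up][:,1].max())
s=load('top');print('pegs',tb(ray(s,[[310,172],[326,174],[343,175]],.032)).round(3).tolist(),'slit',tb(ray(s,[[296,195],[296,225]],.02)).round(3).tolist())
cv2.imwrite('pics/c1.png',np.hstack([cv2.resize(s['color'][150:260,195:410,::-1],None,fx=3.5,fy=3.5,interpolation=2)]))
E
```

```text
((536.2250366210938, 2.08355712890625), (596.7577514648438, 268.49237060546875), 88.50350189208984)
yaw deg -1.4964974 [0.53622504 0.00208356]
top cuc [[-0.0067, 0.0588], [0.0123, 0.1273], [0.0346, 0.1969]] 0.07179646908642709 707
tall x,y,z
13 [309.9 170.6] [ 0.0956 -0.0201] [ 0.1044 -0.0088] [ 0.6345 -0.0148  0.0641] 0.0652
246 [358.  192.6] [-0.0261 -0.1674] [ 0.0815 -0.135 ] [ 0.5836 -0.1493  0.0708] 0.0824
3 [226.3 228. ] [-0.0771  0.2142] [-0.0716  0.2173] [0.4675 0.2211 0.063 ] 0.0634
3 [206. 235.] [-0.0995  0.2719] [-0.0938  0.2727] [0.4467 0.2771 0.0627] 0.0659
h>34: x -0.10656929804580231 0.10438027425411106 y -0.2523930719654453 0.07994951382765851
side cuc [[-0.1125, 0.067], [0.0038, 0.1547], [0.0268, 0.2067]] 0.07007677754235023 1036
tall x,y,z
307 [308.3 141.3] [-0.0252 -0.1652] [ 0.0817 -0.13  ] [ 0.5686 -0.1463  0.0692] 0.0828
16 [263.6 163.4] [ 0.0934 -0.0217] [ 0.1034 -0.005 ] [ 0.6332 -0.0141  0.0653] 0.0687
13 [286.7 190.4] [-0.0022  0.0555] [0.0209 0.0625] [0.5468 0.0614 0.0639] 0.0657
3 [317. 253.] [-0.1188  0.2145] [-0.1133  0.2192] [0.4259 0.2218 0.0625] 0.0632
h>34: x -0.10611534188331312 0.10418307107197645 y -0.2533166037129022 0.07980594535740865
pegs [[0.102, -0.018], [0.098, -0.065], [0.097, -0.116]] slit [[0.034, 0.02], [-0.055, 0.017]]
```

View pics/c1.png

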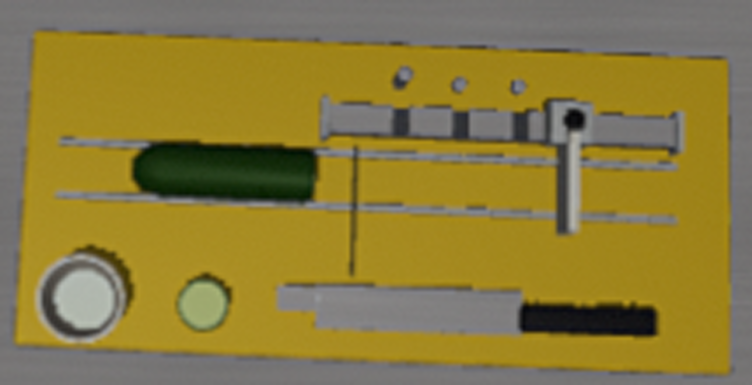

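Everything agrees with the given sizes. The channel origin is at about (0.5505, 0.0017), with the board turned -1.5°. The tall peg is at board y ≈ -15 mm, so the target travel is 0.185. The stop's carriage centre is at about y = -150 mm, the cucumber's cut end at +59 and its round end at about +207. I'll close the fingers, align the tool with the board and move behind the stop.

```bash
python3 -m creep '[[[0,0,0,-7.1],[0,0,0,-7.1],[-22,-40,0,0],[-22,-40,0,0],[-22,-40,0,0],[-22,-40,0,0],[-22,-40,0,0],[-22,-40,0,0]]]' 0
python3 -m creep '[[[-22,-40,0,0],[-22,-40,0,0],[-22,-40,0,0],[-22,-40,0,0],[-22,-40,0,0],[-22,-40,0,0],[-22,-40,0,0],[-22,-40,0,0]]]'
cat >> h.py <<'E'
O=np.array([.5505,.0017]);_a=np.radians(1.5);EX=np.array([np.cos(_a),-np.sin(_a)]);EY=np.array([np.sin(_a),np.cos(_a)])
def st():
    o=get_obs();p=np.array(o['tool_pos']);d=p[:2]-O
    print('t',round(o['time'],2),'board',(np.array([d@EX,d@EY])*1000).round(1),'z',(p[2]*1000).round(1),'rpy',np.degrees(o['ee_rot']).round(2),'w',round(o['width'],4),'F',np.round(o['wrist_force'],2), 'Fy',round(float(np.array(o['wrist_force'])[:2]@EY),2))
E
python3 -c "from h import *;st()"
```

```text
time: 1.1
tool_pos: [0.2746, 0.2847, 0.205]
ee_rot: [-3.141, -0.0, 3.116]
wrist_force: [1.3, -0.8, 0.7]
width: 0.0174
time: 2.1
tool_pos: [0.4423, -0.0397, 0.205]
ee_rot: [3.141, -0.0, 3.115]
wrist_force: [0.5, 0.8, 0.7]
width: 0.0003
t 2.1 board [-107.1  -44.2] z 205.0 rpy [ 1.7997e+02 -3.0000e-02  1.7849e+02] w 0.0003 F [0.53 0.77 0.67] Fy 0.78
```

```bash
python3 -m creep '[[[-25,-39,0,0],[-25,-39,0,0],[-25,-39,0,0],[-24,-37,0,0],[0,0,40,0],[0,0,40,0],[0,0,30,0],[0,0,0,0]]]'
python3 - <<'E'
from h import *
st(); snap('side','side1.png'); s=load('side')
cv2.imwrite('pics/c2.png',cv2.resize(s['color'][60:280,170:400,::-1],None,fx=2.6,fy=2.6,interpolation=2))
E
```

```text
time: 3.1
tool_pos: [0.5347, -0.1937, 0.0917]
ee_rot: [3.138, -0.007, 3.116]
wrist_force: [0.2, -0.1, 0.7]
width: 0.0004
t 3.1 board [ -10.7 -195.7] z 91.7 rpy [179.81  -0.41 178.51] w 0.0004 F [ 0.21 -0.14  0.74] Fy -0.13
```

View pics/c2.png

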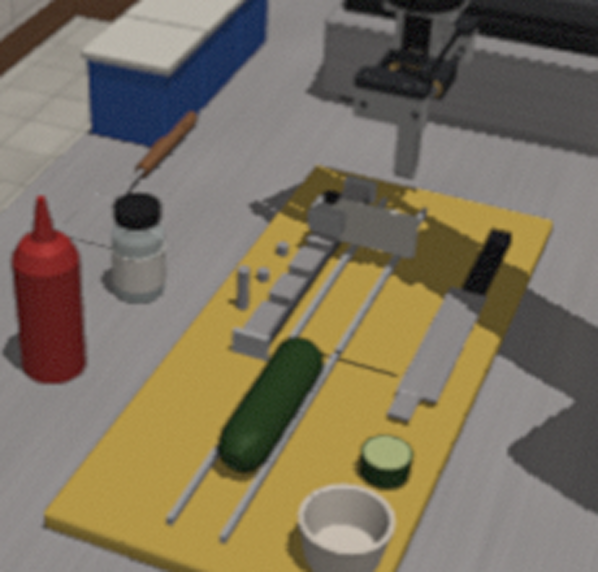

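The fingertip (crop 405,170) is behind the plate and clear of everything. I'll lower it and advance towards contact.

```bash
python3 -m creep '[[[0,0,25,0],[0,0,22,0],[0,0,0,0],[0,10,0,0],[0,10,0,0],[0,5,0,0],[0,5,0,0],[0,0,0,0]]]'
python3 -c "from h import *;st()"; python3 -m creep '[[[0,5,0,0],[0,5,0,0],[0,5,0,0]]]';python3 -c "from h import *;st()"; python3 -m creep '[[[0,5,0,0],[0,5,0,0],[0,5,0,0]]]';python3 -c "from h import *;st()"
```

```text
time: 4.15
tool_pos: [0.538, -0.1644, 0.0487]
ee_rot: [3.141, 0.0, 3.116]
wrist_force: [1.0, 1.2, 1.0]
width: 0.0002
t 4.15 board [  -8.2 -166.3] z 48.7 rpy [1.7999e+02 2.0000e-02 1.7855e+02] w 0.0002 F [1.02 1.19 1.03] Fy 1.22
time: 4.53
tool_pos: [0.5382, -0.1499, 0.0485]
ee_rot: [-3.141, 0.0, 3.115]
wrist_force: [-0.8, -2.1, 0.7]
width: 0.0003
t 4.53 board [  -8.3 -151.9] z 48.5 rpy [-1.7997e+02  1.0000e-02  1.7849e+02] w 0.0003 F [-0.78 -2.12  0.73] Fy -2.14
time: 4.9
tool_pos: [0.5385, -0.1336, 0.0482]
ee_rot: [3.14, -0.0, 3.116]
wrist_force: [0.2, 0.2, 0.0]
width: 0.0006
t 4.9 board [  -8.4 -135.5] z 48.2 rpy [ 1.7989e+02 -2.0000e-02  1.7852e+02] w 0.0006 F [0.24 0.24 0.01] Fy 0.24
```

```bash
for i in 1; do :; done; python3 -m creep '[[[0,5,0,0],[0,5,0,0]]]'|grep -E 'pos|force';python3 -m creep '[[[0,5,0,0],[0,5,0,0]]]'|grep -E 'pos|force'
python3 -m creep '[[[0,6,0,0],[0,6,0,0],[0,6,0,0],[0,6,0,0],[0,6,0,0],[0,6,0,0],[0,0,0,0]]]'
python3 - <<'E'
from h import *
st(); s=snap('top','top1.png')
P=cloud(s); d=P[...,:2]-O; q=np.stack([d@EX,d@EY],-1); hsv=cv2.cvtColor(s['color'],cv2.COLOR_RGB2HSV)
k=(abs(q[...,0]-.004)<.06)&(abs(q[...,1]+.07)<.08)&(P[...,2]>.055)&(P[...,2]<.085)&(s['depth']>0)
print(k.sum())
s=load('top');snap('side','side2.png');t=load('side')
cv2.imwrite('pics/c3.png',np.hstack([cv2.resize(s['color'][150:230,280:400,::-1],(480,320),interpolation=2),cv2.resize(t['color'][90:210,230:350,::-1],(320,320),interpolation=2)]))
E
```

```text
tool_pos: [0.5386, -0.1291, 0.0484]
wrist_force: [0.1, -15.7, -2.7]
tool_pos: [0.5389, -0.1152, 0.0482]
wrist_force: [0.1, -3.5, -0.4]
time: 6.28
tool_pos: [0.5401, -0.0796, 0.0486]
ee_rot: [-3.139, 0.0, 3.116]
wrist_force: [-0.8, -5.7, -1.7]
width: 0.0006
t 6.28 board [ -8.3 -81.5] z 48.6 rpy [-1.7986e+02  1.0000e-02  1.7853e+02] w 0.0006 F [-0.78 -5.69 -1.75] Fy -5.71
116
```

View pics/c3.png

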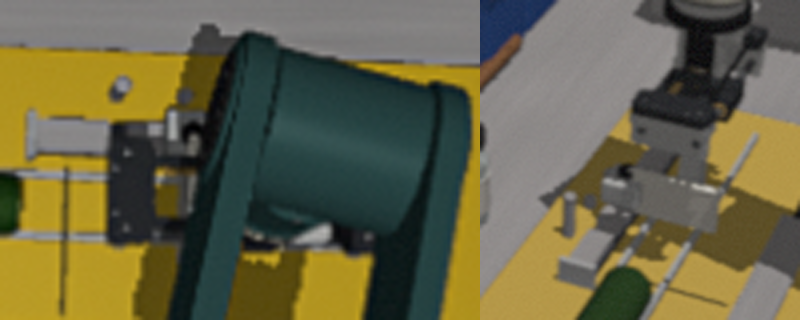

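The first resistance came at TCP y ≈ -131 and the second at -81.5. That matches the notches with 12.5 mm from the fingertip's face to its centre, so the third should come at about -31.5. I'll push on and creep in over the last stretch.

```bash
python3 -m creep '[[[0,4,0,0],[0,5,0,0],[0,6,0,0],[0,6,0,0],[0,6,0,0],[0,6,0,0],[0,5,0,0],[0,0,0,0]]]' >/dev/null; python3 -c "from h import *;st()"
for m in 1; do python3 -m creep '[[[0,2,0,0],[0,2,0,0]]]' >/dev/null; python3 -c "from h import *;st()"; python3 -m creep '[[[0,1,0,0],[0,1,0,0]]]' >/dev/null; python3 -c "from h import *;st()"; done
```

```text
t 7.38 board [ -8.2 -41.5] z 48.5 rpy [1.7989e+02 2.0000e-02 1.7856e+02] w 0.0004 F [ 1.72 -0.07  0.19] Fy -0.02
t 7.62 board [ -8.3 -38.7] z 48.4 rpy [1.8000e+02 1.0000e-02 1.7851e+02] w 0.0005 F [0.1  0.02 0.61] Fy 0.03
t 7.88 board [ -8.3 -36.6] z 48.5 rpy [179.98  -0.   178.51] w 0.0004 F [ 1.   -0.58 -1.26] Fy -0.56
```

```bash
python3 -m creep '[[[0,1,0,0],[0,1,0,0]]]' >/dev/null; python3 -c "from h import *;st()"; python3 -m creep '[[[0,1,0,0]]]' >/dev/null; python3 -c "from h import *;st()"; python3 -m creep '[[[0,1,0,0]]]' >/dev/null; python3 -c "from h import *;st()"; python3 -m creep '[[[0,1,0,0]]]' >/dev/null; python3 -c "from h import *;st()"
```

```text
t 8.12 board [ -8.3 -34.7] z 48.5 rpy [1.7999e+02 1.0000e-02 1.7851e+02] w 0.0004 F [-0.67 -0.23 -0.26] Fy -0.24
t 8.25 board [ -8.3 -33.7] z 48.5 rpy [179.99   0.   178.51] w 0.0008 F [-0.3  -0.44 -0.02] Fy -0.45
t 8.38 board [ -8.3 -32.7] z 48.5 rpy [179.99  -0.   178.51] w 0.0007 F [ 0.06 -0.22  0.63] Fy -0.22
t 8.5 board [ -8.3 -31.7] z 48.5 rpy [179.99   0.   178.51] w 0.0006 F [ 0.46 -0.15 -0.69] Fy -0.14
```

```bash
python3 -m creep '[[[0,-10,0,0],[0,-20,0,0],[0,0,30,0],[0,0,0,0]]]' >/dev/null 2>/dev/null & wait; python3 -c "from h import *;st()"
```

```text
t 9.0 board [ -5.7 -64.3] z 20.3 rpy [-179.89    0.35  178.42] w 0.0004 F [ 2.61 -1.31  2.73] Fy -1.24
```

I got the sign of z wrong and the fingertip went down to the bare channel floor. The contact was light, about 3 N, and nothing was there. Lifting now.

```bash
python3 -m creep '[[[0,0,-15,0],[0,0,-40,0],[0,0,-45,0],[0,0,-45,0],[0,0,0,0]]]' | tail -2; python3 -c "from h import *;st()"
python3 -m creep '[[[0,30,0,0],[0,45,0,0],[0,45,0,0],[0,45,0,0],[0,45,0,0],[0,45,0,0],[0,35,0,0],[0,25,0,0]]]' | tail -2; python3 - <<'E'
from h import *
st(); s=snap('top','top2.png');t=snap('side','side3.png')
cv2.imwrite('pics/c4.png',np.hstack([cv2.resize(s['color'][150:230,280:400,::-1],(480,320),interpolation=2),cv2.resize(t['color'][90:210,230:350,::-1],(320,320),interpolation=2)]))
for n in('top','side'):
    s=load(n);P=cloud(s); d=P[...,:2]-O; q=np.stack([d@EX,d@EY],-1)
    for nm,(a,b,z0,z1) in dict(plate=(-.036,.02,.06,.09),carr=(.035,.065,.055,.09)).items():
        k=(q[...,0]>a)&(q[...,0]<b)&(q[...,1]>-.2)&(q[...,1]<.04)&(P[...,2]>z0)&(P[...,2]<z1)&(s['depth']>0)
        if k.sum(): print(n,nm,k.sum(),np.percentile(q[k][:,1],[2,50,98]).round(4))
E
```

```text
wrist_force: [0.5, 0.8, -0.2]
width: 0.0004
t 9.62 board [ -5.9 -62.9] z 169.3 rpy [-179.89    0.56  178.49] w 0.0004 F [ 0.47  0.83 -0.16] Fy 0.84
wrist_force: [-0.1, -1.0, 0.2]
width: 0.0005
t 10.62 board [ -9.4 254.1] z 161.9 rpy [-1.7994e+02 -1.7000e-01  1.7857e+02] w 0.0005 F [-0.11 -0.95  0.23] Fy -0.96
top plate 74 [-0.0186 -0.0132 -0.0104]
top carr 135 [-0.0326 -0.0142  0.0031]
side plate 172 [-0.0189 -0.0117 -0.0077]
side carr 125 [-0.0226 -0.0053  0.0051]
```

View pics/c4.png

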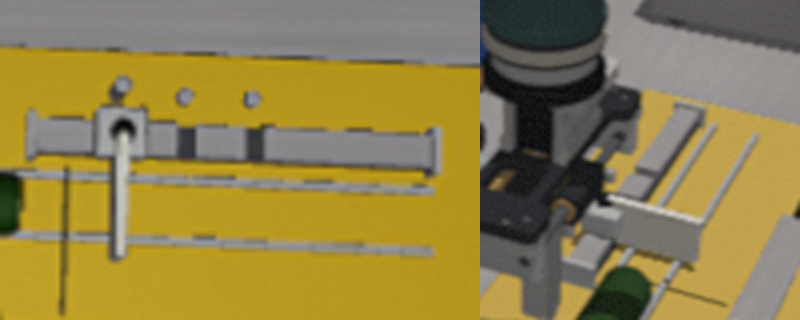

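The stop is in the notch beside the tall peg: carriage centre at y ≈ -14.8 mm, plate from -18.6 to -10.4, and both other notches are open. Next I'll lower the fingertip behind the cucumber's round end.

```bash
python3 -m creep '[[[-9,0,0,0],[0,0,40,0],[0,0,40,0],[0,0,30,0],[0,0,12,0],[0,0,0,0]]]' | tail -1; python3 -c "from h import *;st()"
python3 -m creep '[[[0,-10,0,0],[0,-10,0,0],[0,-6,0,0],[0,-4,0,0],[0,-4,0,0],[0,-4,0,0],[0,0,0,0]]]' | tail -1; python3 -c "from h import *;st()"
```

```text
width: 0.0008
t 11.47 board [  0.7 252.1] z 40.9 rpy [-1.7996e+02 -7.0000e-02  1.7844e+02] w 0.0008 F [ 0.85 -0.13  0.46] Fy -0.11
width: 0.0006
t 12.35 board [  0.6 215.1] z 41.5 rpy [180.    0.  178.5] w 0.0006 F [ 0.77 -0.42 -0.62] Fy -0.4
```

```bash
python3 -m creep '[[[0,-4,0,0],[0,-4,0,0],[0,-4,0,0],[0,-4,0,0]]]' | tail -1; python3 -c "from h import *;st()"
python3 -m creep '[[[0,-4,0,0],[0,-4,0,0],[0,-4,0,0],[0,-4,0,0],[0,-4,0,0],[0,-3,0,0],[0,-2,0,0],[0,0,0,0]]]' | tail -1; python3 - <<'E'
from h import *
st(); s=snap('top','top3.png'); t=snap('side','side4.png')
cv2.imwrite('pics/c5.png',np.hstack([cv2.resize(s['color'][150:230,220:340,::-1],(480,320),interpolation=2),cv2.resize(t['color'][110:260,210:360,::-1],(320,320),interpolation=2)]))
E
```

```text
width: -0.0001
t 12.85 board [  0.6 198.9] z 41.4 rpy [ 1.8000e+02 -1.0000e-02  1.7851e+02] w -0.0001 F [-0.38  1.16  0.52] Fy 1.15
width: 0.0003
t 13.85 board [  0.7 173.9] z 41.6 rpy [-1.7998e+02  1.0000e-02  1.7851e+02] w 0.0003 F [-0.1   0.03  0.57] Fy 0.03
```

View pics/c5.png

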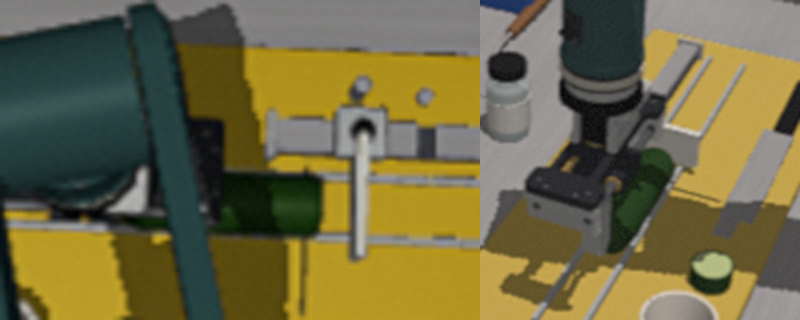

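The cut end (crop u≈321) is about 21 mm short of the plate's front face (crop u≈352). That agrees with the 22 mm from the TCP geometry, so contact should come at TCP y ≈ 151.5. I'll creep in while watching the force.

```bash
python3 -m creep '[[[0,-4,0,0],[0,-4,0,0],[0,-3,0,0],[0,-3,0,0],[0,-2,0,0],[0,-1,0,0],[0,0,0,0]]]' | tail -1; python3 -c "from h import *;st()"
python3 -m creep '[[[0,-1,0,0],[0,0,0,0]]]' | tail -1; python3 -c "from h import *;st()"
python3 -m creep '[[[0,-1,0,0],[0,0,0,0]]]' | tail -1; python3 -c "from h import *;st()"
```

```text
width: 0.0005
t 14.82 board [  0.7 157.1] z 41.6 rpy [-1.7999e+02  1.0000e-02  1.7851e+02] w 0.0005 F [-0.61  0.91 -0.01] Fy 0.9
width: 0.0004
t 15.07 board [  0.7 156.2] z 41.5 rpy [1.7999e+02 1.0000e-02 1.7851e+02] w 0.0004 F [0.81 0.84 0.67] Fy 0.86
width: 0.0004
t 15.32 board [  0.7 155.2] z 41.5 rpy [1.8000e+02 1.0000e-02 1.7851e+02] w 0.0004 F [-1.28  1.    0.85] Fy 0.97
```

```bash
python3 -m creep '[[[0,-0.5,0,0],[0,0,0,0]]]' | tail -1; python3 -c "from h import *;st();st()"
```

```text
width: 0.0005
t 15.57 board [  0.6 154.7] z 41.5 rpy [1.7999e+02 1.0000e-02 1.7851e+02] w 0.0005 F [0.25 1.64 0.66] Fy 1.65
t 15.57 board [  0.6 154.7] z 41.5 rpy [1.7999e+02 1.0000e-02 1.7851e+02] w 0.0005 F [0.25 1.64 0.66] Fy 1.65
```

```bash
python3 -m creep '[[[0,-1,0,0],[0,0,0,0]]]' | tail -1; python3 -c "from h import *;st()"
python3 -m creep '[[[0,-1,0,0],[0,0,0,0]]]' | tail -1; python3 -c "from h import *;st()"
```

```text
width: 0.0004
t 15.82 board [  0.6 153.6] z 41.5 rpy [-180.      0.    178.51] w 0.0004 F [-0.21  0.76  0.49] Fy 0.76
width: 0.0002
t 16.07 board [  0.7 152.6] z 41.5 rpy [-1.8000e+02  1.0000e-02  1.7851e+02] w 0.0002 F [ 0.15  0.48 -0.13] Fy 0.49
```

```bash
python3 -m creep '[[[0,-0.5,0,0],[0,0,0,0]]]' | tail -1; python3 -c "from h import *;st()"
```

```text
width: 0.0002
t 16.32 board [  0.6 152.2] z 41.5 rpy [180.     0.   178.51] w 0.0002 F [0.18 1.25 1.1 ] Fy 1.25
```

```bash
python3 -m creep '[[[0,-0.5,0,0],[0,0,0,0]]]' | tail -1; python3 -c "from h import *;st()"
python3 -m creep '[[[0,-0.5,0,0],[0,0,0,0]]]' | tail -1; python3 -c "from h import *;st()"
```

```text
width: 0.0005
t 16.57 board [  0.6 151.7] z 41.5 rpy [180.     0.   178.51] w 0.0005 F [1.26 1.1  1.02] Fy 1.13
width: 0.0003
t 16.82 board [  0.7 151.2] z 41.5 rpy [180.     0.   178.51] w 0.0003 F [-0.37  1.19  0.5 ] Fy 1.18
```

```bash
python3 - <<'E'
from h import *
s=snap('top','top4.png'); t=snap('side','side5.png')
cv2.imwrite('pics/c6.png',np.hstack([cv2.resize(s['color'][165:220,285:335,::-1],(400,440),interpolation=2),cv2.resize(t['color'][130:185,260:310,::-1],(400,440),interpolation=2)]))
E
```

```text
(no output)
```

View pics/c6.png

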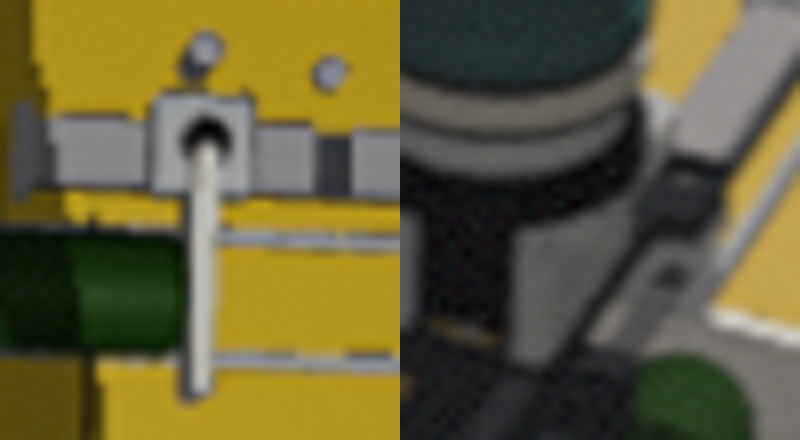

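The cut end now meets the plate in the picture (left crop 185,295), but the force is still only sliding friction at about 1 N. I'll keep going in 0.5 mm steps until it rises.

```bash
python3 -m creep '[[[0,-0.5,0,0],[0,0,0,0]]]' | tail -1; python3 -c "from h import *;st()"
```

```text
width: 0.0005
t 17.18 board [  0.6 150.9] z 41.5 rpy [179.97   0.   178.51] w 0.0005 F [0.37 3.25 1.23] Fy 3.26
```

```bash
python3 -m creep '[[[0,-0.5,0,0],[0,0,0,0]]]' | tail -1; python3 -c "from h import *;st()"
```

```text
width: 0.0006
t 17.43 board [  0.6 150.7] z 41.5 rpy [1.7994e+02 1.0000e-02 1.7852e+02] w 0.0006 F [0.35 4.47 0.81] Fy 4.47
```

```bash
python3 -m creep '[[[0,0,0,0]]]' | tail -1; python3 -c "from h import *;st()"
```

```text
width: 0.0009
t 17.55 board [  0.6 150.7] z 41.5 rpy [1.7995e+02 1.0000e-02 1.7852e+02] w 0.0009 F [-0.39  4.15  0.63] Fy 4.14
```

The force rose to about 4.3 N while the tip lagged, so the cucumber is against the stop, well below the 8 N that would free it. I'll back off along +y, then lift (negative z) and clear the view.

```bash
python3 -m creep '[[[0,1,0,0],[0,5,0,0],[0,15,0,0],[0,20,0,0],[0,0,0,0],[0,0,-40,0],[0,0,-45,0],[0,0,-45,0]]]' | tail -1; python3 -m creep '[[[0,40,0,0],[10,45,0,0],[20,45,0,0],[20,45,0,0],[20,30,0,0],[0,0,0,0],[0,0,0,0]]]' | tail -1
python3 - <<'E'
from h import *
st(); s=snap('top','top5.png'); t=snap('side','side6.png')
cv2.imwrite('pics/c7.png',np.hstack([cv2.resize(s['color'][150:260,200:310+30,::-1],(450,354),interpolation=2),cv2.resize(t['color'][110:270,210:360,::-1],(340,354),interpolation=2)]))
for n in('top','side'):
    s=load(n);P=cloud(s); d=P[...,:2]-O; q=np.stack([d@EX,d@EY],-1); hsv=cv2.cvtColor(s['color'],cv2.COLOR_RGB2HSV)
    g=(cv2.inRange(hsv,(40,80,15),(85,255,255))>0)
    for nm,(a,b,z0,z1) in dict(plate=(-.036,.02,.06,.09),carr=(.035,.065,.055,.09),cuc=(-.03,.03,.035,.08)).items():
        k=(q[...,0]>a)&(q[...,0]<b)&(q[...,1]>-.2)&(q[...,1]<(.2 if nm=='cuc' else .04))&(P[...,2]>z0)&(P[...,2]<z1)&(s['depth']>0)&(g==(nm=='cuc'))
        if k.sum(): print(n,nm,k.sum(),np.percentile(q[k][:,1],[1,50,99]).round(4),np.median(q[k][:,0]).round(4))
E
```

```text
width: 0.0006
width: 0.0007
t 19.43 board [-69.1 395.6] z 171.4 rpy [-1.7995e+02  2.0000e-02  1.7851e+02] w 0.0007 F [-0.6  -0.49  0.01] Fy -0.51
top plate 76 [-0.0186 -0.0134 -0.0102] -0.0065
top carr 130 [-0.0328 -0.0142  0.0023] 0.0491
top cuc 708 [-0.0082  0.0603  0.1311] -0.0041
side plate 136 [-0.0194 -0.0123  0.0184] -0.0145
side carr 1 [-0.0329 -0.0329 -0.0329] 0.0359
side cuc 388 [-0.0016  0.0865  0.1385] -0.0186
```

View pics/c7.png

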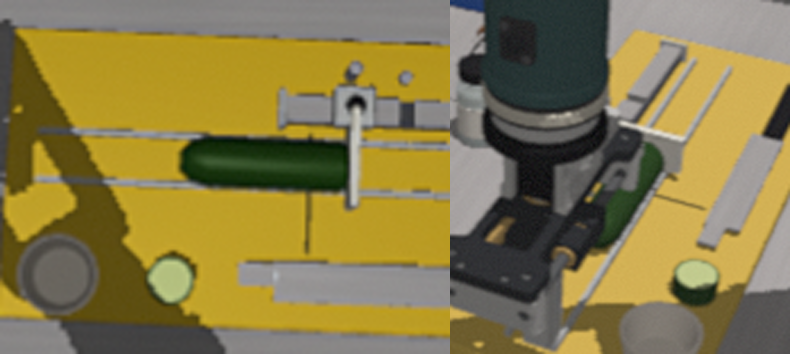

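The stop is still in its notch (carriage centre about -15 mm), and the cucumber lies against the plate (left crop 347,165). The tool is clear at z = 171 mm, so I'm handing in.

```bash
python3 -c "from h import *;print(ticket.close_job());st()"
```

```text
the job is handed in; nothing more can be done
None
the job is handed in; nothing more can be done
```

I pushed the stop through the first two notches into the third, the one beside the tall peg. I then pushed the cucumber by its round end until its cut end met the stop, and handed the job in at about 19.5 s.

**Stop:** In the last pictures its carriage is centred at board y ≈ -15 mm, the same as before I pushed the cucumber. I felt no dip as it dropped into this notch, because it had run slightly ahead of the finger, so this rests on the pictures.

**Cucumber:** The force rose from about 1 N of sliding friction to about 4.3 N at the end. That shows contact, and it is well below the 8 to 12 N that would free the stop. The top view shows no gap between the cut end and the plate.

**Other objects:** The knife, offcut and ramekin look unmoved in that view; I did not measure them again. The tool finished clear, at 171 mm height.

**A slip of mine:** While backing away from the stop I got the z sign wrong once, and the fingertip touched the bare channel floor at about 3 N. Nothing moved.

**Checks that disagreed:** In the final side view the arm hid most of the stop and part of the cucumber. Its numbers for those were unreliable, so the final check rests on the top view and the force.

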